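Press a lens barrel into the V-block of a sensor test stand

ROBOT

A 7-joint arm with a two-finger parallel gripper is mounted at the origin on the work surface. World frame = base frame: x ahead of the robot, y to its left, z up, the work surface at z = 0. Lengths are in mm, angles in rad, forces in N, time in s.
With the tool pointing down it reaches from about 400 to 850 mm from the base axis. Payload 4.5 kg.
Tool frame: the origin (TCP) lies on the front face of the gripper's body, between the roots of the fingers; the fingertips stand 73 mm ahead of it and the grasp point (between the pads) lies r.hold_point_z ahead of it (r.hold_point_z is the distance from the TCP to the grasp point, in mm); z points along the fingers, y is the line along which they close (so a half turn about z gives the same grasp; the last joint's range is limited). The gripper opens to 85 mm and grips with 20 to 120 N. Pads are 22 mm wide; open, the fingers measure 114 mm over their backs; the gripper's body (76 mm by 85 mm) begins 54 mm behind the grasp point. The pads swing forward as they close: fully open they stand 13 mm farther back than shut.
Start: joints at [1.143, 0.689, -0.195, 1.565, 0.157, 0.902, -0.215], TCP at [278.503, -559.538, 303.917] pointing down, gripper open.
Joint ranges: [-3.01, 3.01], [-0.46, 2.08], [-1.47, 1.51], [0.13, 2.56], [-1, 4.14], [0.04, 2.09], [-2.66, 2.66]. Speed limits (rad/s): [2.57, 2.57, 3.14, 3.14, 3.14, 3.14, 3.14].

INTERFACE

Orientations are given as a rotation vector (axis times angle).
In Python, from plant import r gives the robot as it stands. The module is installed in compiled form; this text tells all that it offers.
- The arm moves only by the tool servo_tool, never from a script. Its argument "rows" is a list that holds one entry, the list of rows, each a list of 4 numbers: the shift along the world's x, y, z in mm, then the turn about the world's z in rad. A call has 1 to 20 rows; each row is the pose to reach, as a shift and turn from the pose commanded when the call began; what a row does not reach only later rows make up. A row lasts 1/12 s, in which the tool goes at most 41.7 mm and 7.16 degrees, less where a joint would pass 70% of its speed; a pose out of reach is approached as far as the arm can. A call with a gripper value outside its range is refused whole. "jaw" is the closure in counts, from 0 (fully open) to 255 (shut), set as the call begins (left out, the last holds). The fingers move at their own pace and stop on an object; the grip force is fixed at half the most. Time passes only in rows, so rows that repeat a pose let the fingers close. It gives the time, the measured TCP pose, the force, the opening and the grip force at its end, in the units of the state.
- r.state(): the state, without advancing time (a new reading comes with each control period).
- r.get_image(name): name is "side" or "top" or "wrist"; returns a dict with "img" (400x640x3 uint8, red, green, blue), "camera_matrix" (3x3 intrinsics, pixels), "rvec" (rotation vector, rad) and "tvec" (3), from world to camera coordinates, as OpenCV has them. Camera axes: x right, y down, z forward; pixel columns grow to the right and rows downward; lengths in mm; the calibration is good to about 2 mm. The wrist camera is an equidistant fisheye: a pixel r from the principal point sees the ray r / f radians off the axis. A picture is of the moment at which its call begins. There is no depth.
- r.finish_job(): hands the job in; it is judged then, once.
The state is a dict: "t": time; "q": joint angles; "qd": joint speeds; "tau": joint torques, N m; "tcp_pos": TCP position; "tcp_rot": TCP orientation; "force": force on the tool from outside, world axes, zero at the start; "ft_torque": the same for the moment, N m; "opening": finger opening in mm; "finger_force": force on a finger pad.
Only numpy, scipy, OpenCV 4.12 (cv2) and the standard library are available. Lean on these libraries where they do the work, as an engineer would, in place of code of your own. Each camera call takes 0.05 s, during which the arm holds its last target. There are 200 camera calls.

TASK

Set the steel V-block squarely on the sprung stage of the sensor test stand, flush with the stage's edges and with its groove pointing at the reader plate, and let go of it. Then take the lens barrel from its cradle, seat it midway along the groove and press it down evenly onto both flanks until the stage has sunk about halfway of its 10 mm travel, gently, never hard. Finish while still holding it pressed like that (a push from above will do), and leave everything else on the bench where it is.

Things in the scene. Friction and masses are not known exactly. Their poses are not given: they have to be found in the camera images.
- stand: Sensor test stand, fixed to the bench: aluminium base plate 180 x 90 x 12 mm high. Origin on the bench under the centre of the stage, z up; its +x axis points to the upright reader plate (56 mm wide, top 105 mm above the bench, its face 84 mm from the origin, a 28 mm round reader standing 8 mm proud of it). The base reaches from x = -80 to +100 mm and y = -45 to +45 mm.
- stage_top (a point): Centre of the top face of the sprung stage: a steel plate 60 mm (stand x) by 52 mm (stand y), 10 mm thick, edges parallel to the stand's axes, on a spring post in the middle of the stand. Its top is 40 mm above the bench when up. z up.
- stage (a joint): How far the stage has sunk, m: 0 up, 0.010 at the bottom stop. It only slides vertically. The spring is preloaded: it carries 8 N on top before it moves (the V-block and barrel alone do not sink it), then yields 1 mm for each further 0.8 N, so the barrel must be pushed with roughly 6 N to sink the stage 5 mm.
- vblock: Loose steel V-block, about 0.5 kg: 60 mm long (its x), 52 mm wide (its y), 34 mm high. Origin under its centre, z up. A 90 degree groove runs along x through the middle of its top, 29 mm wide at the top, its bottom line 19.5 mm above the underside. The side faces (52 mm apart) are plain and upright. With the barrel seated, the barrel's axis is 45 mm above the block's underside, 11 mm above its top edges. Starts on the bench.
- barrel: Loose lens barrel, about 0.15 kg: a plain aluminium cylinder, 36 mm diameter, 80 mm long, a glass window at each end, both ends alike. Origin at the middle of its axis; the axis is its x (it may have rolled about it). It starts lying on the cradle, axis 27 mm above the bench. Let go in the groove it settles onto both flanks by itself; clamped stiffly even 0.5 mm off the groove's middle it bears on one flank only, and a sideways drag while pushing unloads one flank.
- cradle: Low black plastic cradle, fixed to the bench, 100 (x) x 56 (y) x 4 mm plate with two ribs along x, 12 mm high over the bench, under the barrel and within its width (outer faces 32 mm apart). Origin under its centre; the barrel lies along its x.
- tape_roll: lying ring of blue tape, 84 mm across, 18 mm high; origin under its centre. Bystander, loose.
- contactor: grey and black electrical contactor, 45 x 50 x 66 mm high; origin under its centre. Bystander, loose.
- bin: open blue plastic bin, 120 x 100 x 55 mm high; origin under its centre. Bystander, loose.
- terminal_rail: 130 mm piece of steel mounting rail with a row of grey terminals, 43 mm high; origin under its centre. Bystander, loose.
- screwdriver: screwdriver lying on the bench. Bystander, loose.
- sleeve: short upright steel tube, 32 mm diameter, 45 mm high; origin under its centre. Bystander, loose.
- label_printer: handheld black label printer, 160 x 85 x 43 mm high; origin under its centre. Bystander, loose.
Not all that is in view belongs to the job. What is shaped like the vblock but purple is not meant. Leave any orange look-alike of the barrel alone.

How it is judged (in metres and radians):
On the way:
1. the V-block stands squarely on the stage, groove towards the reader plate, let go (horizontal distance between vblock and stage_top below 0.006 m and z of vblock in the frame of stage_top between -0.003 and 0.003 m and angle between the x axis of vblock and the x axis of stand, either way round below 0.09 rad and angle between vblock's own z axis and vertical below 0.05 rad and contact force between the fingers and vblock below 0.1 N and contact force between vblock and stand above 1 N), for 0.2 s.
At the end, for the whole second after the job is handed in: V-block upright on the stage within 6 mm and 0.09 rad. Barrel in its groove within 3 mm sideways, 2 mm in height, 12 mm of midway and 0.06 rad, over 1 N on each flank, over 2 N from the fingers, which are off the V-block; the stage sunk 2 to 8.5 mm; all still (horizontal distance between vblock and stage_top below 0.006 m and z of vblock in the frame of stage_top between -0.003 and 0.003 m and angle between the x axis of vblock and the x axis of stand, either way round below 0.09 rad and angle between vblock's own z axis and vertical below 0.05 rad and y of barrel in the frame of vblock between -0.003 and 0.003 m and z of barrel in the frame of vblock between 0.043 and 0.047 m and x of barrel in the frame of vblock between -0.012 and 0.012 m and angle between the x axis of barrel and the x axis of vblock, either way round below 0.06 rad and contact force between barrel and vblock_c0 above 1 N and contact force between barrel and vblock_c1 above 1 N and contact force between the fingers and barrel above 2 N and value of joint stage between 0.002 and 0.0085 m and linear speed of barrel below 0.02 m/s and contact force between the fingers and vblock below 0.5 N); the arm keeps its last pose, push and grip.
It fails at once if the barrel is pressed hard on the V-block (over 40 N) (contact force between barrel and vblock above 40 N).
It fails at once if something else on the bench is pushed away (over 40 mm) (distance of any of tape_roll, contactor, bin, terminal_rail, screwdriver, sleeve, label_printer from where it was at the start of the episode above 0.04 m).
It also fails if it takes over 58 s, if anything falls off the work surface, if the arm or the gripper's body presses on something with over 40 N, if the wrist force passes 120 N, or if a joint passes its speed limit or range.

## Working session

There is one attempt and no reset: what is moved stays moved. The work goes in short steps, Python scripts to look and compute and a tool call to move; the robot and the scene stay as the last step left them, time stands still between calls to the robot, and variables do not carry over. Pictures are saved under pics/ and viewed, at most 13 in all, crops included, and the job is handed in when it is done.

Besides the shell and the picture viewer there is one more tool, called after "Call:" as a command line: name --argument value ..., lists and objects as JSON in quotes. servo_tool: Moves the arm, as the interface text tells. Its arguments: {"type":"object","properties":{"rows":{"type":"array","items":{"type":"array","items":{"type":"array","items":{"type":"number"}}}},"jaw":{"type":"number"}},"required":["rows"]}

```bash
mkdir -p pics; cat > h.py <<'E'
import numpy as np, cv2, pickle
from plant import r
def snap(name,fn):
    d=r.get_image(name); cv2.imwrite('pics/'+fn+'.png',d['img'][:,:,::-1]); pickle.dump(d,open('pics/'+fn+'.pkl','wb')); return d
def ray(d,px):
    K=np.array(d['camera_matrix'],float);R=cv2.Rodrigues(np.array(d['rvec'],float))[0];t=np.array(d['tvec'],float).ravel()
    a=(px[0]-K[0,2])/K[0,0];b=(px[1]-K[1,2])/K[1,1]
    if d.get('fish'):
        th=np.hypot(a,b);v=np.array([a/th*np.sin(th),b/th*np.sin(th),np.cos(th)]) if th>0 else np.array([0,0,1.])
    else: v=np.array([a,b,1.])
    return -R.T@t,R.T@v
def load(fn):
    d=pickle.load(open('pics/'+fn+'.pkl','rb')); d['fish']=fn.startswith('wrist'); return d
def atz(d,px,z):
    c,v=ray(d,px); return c+v*(z-c[2])/v[2]
def proj(d,P):
    K=np.array(d['camera_matrix'],float);R=cv2.Rodrigues(np.array(d['rvec'],float))[0];t=np.array(d['tvec'],float).ravel()
    p=R@np.array(P,float)+t
    if d.get('fish'):
        rr=np.hypot(p[0],p[1]);th=np.arctan2(rr,p[2]);a,b=p[0]/rr*th,p[1]/rr*th
    else:a,b=p[0]/p[2],p[1]/p[2]
    return np.array([K[0,0]*a+K[0,2],K[1,1]*b+K[1,2]])
E
python3 - <<'E'
from h import *
a=snap('top','top0');b=snap('side','side0')
cv2.imwrite('pics/both.png',cv2.resize(np.vstack([a['img'],b['img']])[:,:,::-1],(480*1,600)))
for d in(a,b):
    print(d['camera_matrix'],ray(d,(320,200)))
s=r.state();print(s,r.hold_point_z)
E
```

```text
[[442.44659913   0.         318.1672741 ]
 [  0.         442.44659913 195.96525242]
 [  0.           0.           1.        ]] (array([ 494.80967055,   24.53442065, 1398.91812556]), array([ 0.03637483, -0.00913494, -0.99934666]))
[[424.43966437   0.         317.93482616]
 [  0.         424.43966437 194.73258507]
 [  0.           0.           1.        ]] (array([  227.42444398, -1165.77333655,   794.39383885]), array([ 0.23246345,  0.81798681, -0.52634211]))
{'t': 0.1, 'q': array([ 1.14281085,  0.68988743, -0.19449839,  1.5662507 ,  0.15730252,
        0.90250465, -0.21509555]), 'qd': array([ 8.71051803e-04, -3.08551194e-03,  2.75525447e-04, -2.01970075e-03,
       -8.80918907e-05, -1.35708430e-03, -1.93486015e-04]), 'tau': array([-3.81785911e-03, -5.40606058e+01, -1.27137266e+00, -1.58987617e+01,
        9.43987921e-03,  4.42508783e-03,  1.41221844e-05]), 'tcp_pos': array([ 278.21568624, -559.13937939,  303.16866597]), 'tcp_rot': array([-3.05666151e+00, -7.18683907e-01,  8.07709954e-04]), 'force': array([0.30801485, 0.62896313, 0.0638688 ]), 'ft_torque': array([-0.00629733,  0.03461397, -0.0868101 ]), 'finger_force': 0.0, 'opening': 85.66791176228811} 53.900000000000006
```

View pics/top0.png

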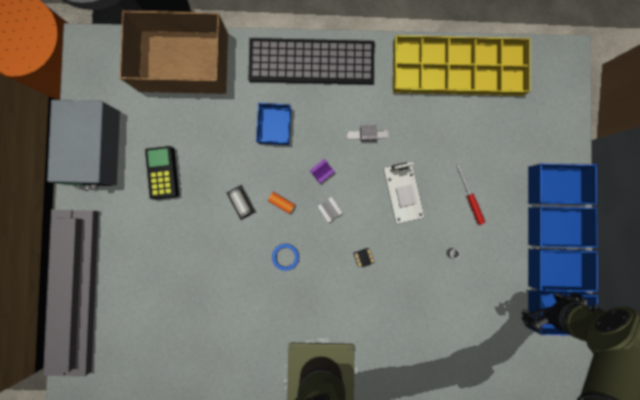

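View pics/side0.png

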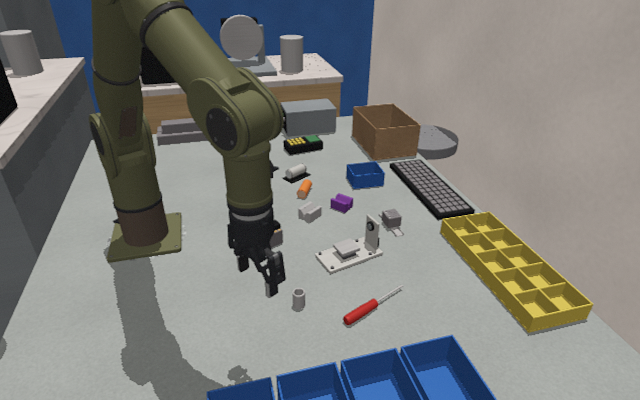

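Top picture: V-block candidates are grey at (330,209) and purple at (322,171), so I choose grey. Barrel candidates are the white one on the black cradle at (240,202), orange at (281,203) and the sleeve at (453,253), so I choose the cradle one. The stand is at (405,193) with its plate at about (401,168).

```bash
python3 - <<'E'
import cv2
a=cv2.imread('pics/top0.png')[155:235,220:430]
cv2.imwrite('pics/c1.png',cv2.resize(a,None,fx=3.8,fy=3.8,interpolation=cv2.INTER_CUBIC))
E
```

```text
(no output)
```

View pics/c1.png

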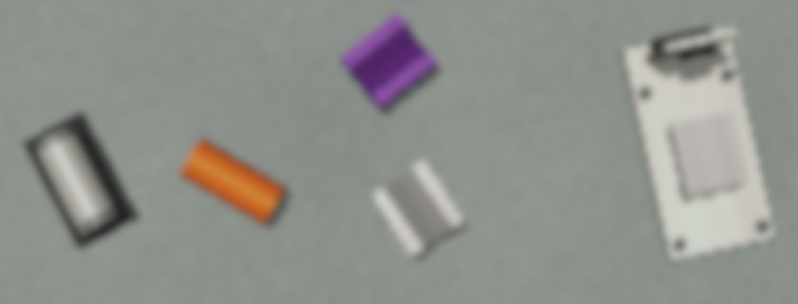

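The crop shows the grey V-block top centred at (419,207), the stage at (708,157), and the barrel at (80,180) on the cradle. The orange and purple ones are the look-alikes.

```bash
python3 - <<'E'
from h import *
d=load('top0')
f=lambda p,z:atz(d,(np.array(p)+.5)/3.8-.5+np.array([220,155]),z)[:2]
def box(n,ps,z):
    q=np.array([f(p,z) for p in ps]);c=q.mean(0)
    u=q[0]-q[3]+q[1]-q[2];print(n,c.round(1),'yaw',np.degrees(np.arctan2(u[1],u[0])).round(1),[np.linalg.norm(q[i]-q[i-1]).round(1) for i in range(4)])
box('v',[(374,190),(422,158),(466,224),(415,257)],34)
box('stage',[(668,125),(733,114),(748,186),(684,200)],40)
box('base',[(627,48),(735,28),(775,235),(672,260)],12)
box('cradle',[(27,143),(80,113),(137,215),(82,247)],4)
s=r.state();R=cv2.Rodrigues(s['tcp_rot'])[0];print('tool y',np.degrees(np.arctan2(R[1,1],R[0,1])),R[:,2])
E
```

```text
v [516.9 -19.2] yaw 33.7 [np.float64(63.7), np.float64(46.9), np.float64(64.4), np.float64(49.3)]
stage [ 562.9 -252.3] yaw 12.6 [np.float64(62.1), np.float64(53.6), np.float64(59.5), np.float64(53.2)]
base [ 575.6 -252.9] yaw 12.2 [np.float64(179.1), np.float64(91.3), np.float64(174.4), np.float64(87.7)]
cradle [534.6 260.3] yaw 30.0 [np.float64(97.8), np.float64(50.4), np.float64(97.3), np.float64(52.5)]
tool y -63.53781449693884 [-8.62168175e-04  1.41917395e-03 -9.99998621e-01]
```

Call:
servo_tool --rows '[[[238, 540, -70, 0.126], [238, 540, -70, 0.126], [238, 540, -70, 0.126], [238, 540, -70, 0.126], [238, 540, -70, 0.126], [238, 540, -70, 0.126], [238, 540, -70, 0.126], [238, 540, -70, 0.126], [238, 540, -70, 0.126], [238, 540, -70, 0.126], [238, 540, -70, 0.126], [238, 540, -70, 0.126], [238, 540, -70, 0.126], [238, 540, -70, 0.126], [238, 540, -70, 0.126], [238, 540, -70, 0.126], [238, 540, -70, 0.126], [238, 540, -70, 0.126], [238, 540, -70, 0.126], [238, 540, -70, 0.126]]]'

```text
t: 1.77
tcp_pos: [516.0, -21.4, 234.1]
tcp_rot: [3.007, 0.905, -0.001]
force: [-0.3, -1.2, 0.5]
opening: 85.5
finger_force: 0.0
```

```bash
python3 - <<'E'
from h import *
d=snap('wrist','wrist1');d['fish']=True
s=r.state();R=cv2.Rodrigues(s['tcp_rot'])[0];print(s['t'],s['tcp_pos'],np.degrees(np.arctan2(R[1,1],R[0,1])),R[:,2])
print(d['camera_matrix'],ray(d,(320.1,200)));print(proj(d,[517,-19,34]))
E
```

```text
1.8167 [516.12559428 -21.11494193 234.06983647] -56.470454272421634 [-1.06592308e-04 -6.73618190e-04 -9.99999767e-01]
[[309.70691629   0.         316.65205846]
 [  0.         309.70691629 203.67877277]
 [  0.           0.           1.        ]] (array([577.3324727 ,  19.06935136, 304.75043725]), array([-0.22342917, -0.16326504, -0.9609495 ]))
[314.40729106 193.02470332]
```

View pics/wrist1.png

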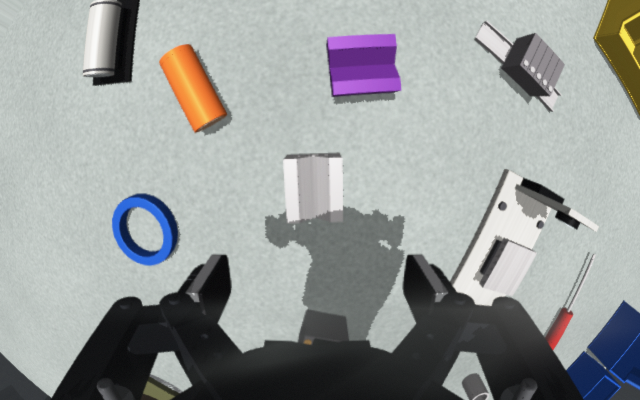

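```bash
python3 - <<'E'
import cv2,numpy as np
a=cv2.imread('pics/wrist1.png')
z=lambda x0,y0,w,h,s:cv2.resize(a[y0:y0+h,x0:x0+w],None,fx=s,fy=s,interpolation=cv2.INTER_CUBIC)
# block 270..360x140..230 x4 ; stand 445..605x165..315 x2.5(400x375)
c=np.zeros((480,800,3),np.uint8)
c[:360,:360]=z(270,140,90,90,4);c[:450,375:795]=z(455,165,140,150,3)
cv2.imwrite('pics/c2.png',c)
E
```

```text
(no output)
```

View pics/c2.png

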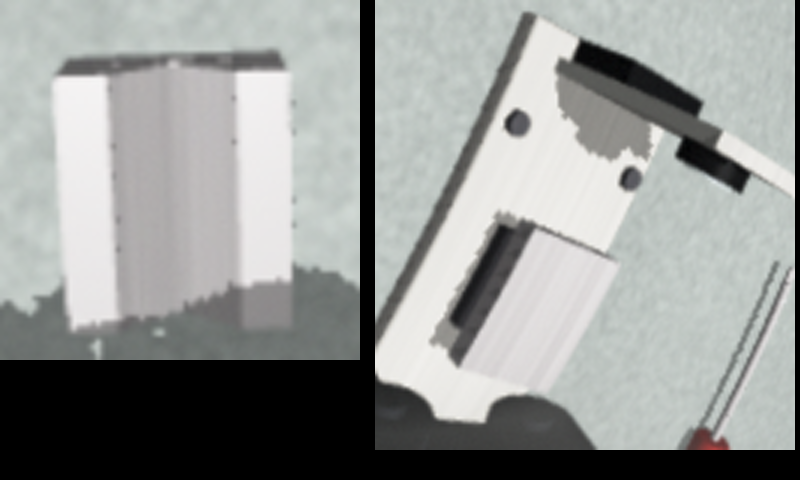

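Block top corners in the left crop are (53,76), (291,70), (293,329) and (68,331). Stage top corners in the right crop are (533,225), (619,263) and (463,366), with the fourth near (545,394).

```bash
python3 - <<'E'
from h import *
d=load('wrist1')
def box(n,ps,z,s,o,cx=0):
    q=np.array([atz(d,((p[0]-cx+.5)/s-.5+o[0],(p[1]+.5)/s-.5+o[1]),z)[:2] for p in ps]);c=q.mean(0)
    u=q[0]-q[3]+q[1]-q[2];print(n,q.round(1).tolist(),c.round(1),'yaw',np.degrees(np.arctan2(u[1],u[0])).round(1),[np.linalg.norm(q[i]-q[i-1]).round(1) for i in range(4)], 'mid02',((q[1]+q[3])/2).round(1))
box('v',[(53,76),(291,70),(293,329),(68,331)],34,4,(270,140))
box('stage',[(533,225),(619,263),(545,394),(463,366)],40,3,(455,165),375)
E
```

```text
v [[527.9, 21.6], [558.0, -21.5], [508.5, -56.4], [479.1, -12.9]] [518.4 -17.3] yaw 35.2 [np.float64(59.8), np.float64(52.6), np.float64(60.6), np.float64(52.5)] mid02 [518.5 -17.2]
stage [[590.7, -218.7], [602.5, -269.9], [543.8, -284.4], [533.8, -235.9]] [ 567.7 -252.2] yaw 15.3 [np.float64(59.5), np.float64(52.6), np.float64(60.5), np.float64(49.5)] mid02 [ 568.2 -252.9]
```

Call:
servo_tool --rows '[[[2, 2.5, -70, 0.03], [2, 2.5, -70, 0.03], [2, 2.5, -110, 0.03], [2, 2.5, -140, 0.03], [2, 2.5, -156, 0.03], [2, 2.5, -156, 0.03], [2, 2.5, -156, 0.03], [2, 2.5, -156, 0.03]]]'

```text
t: 2.48
tcp_pos: [519.1, -17.5, 79.0]
tcp_rot: [2.993, 0.954, 0.003]
force: [-0.3, 0.1, 0.8]
opening: 85.6
finger_force: 0.0
```

Call:
servo_tool --rows '[[[0, 0, 0, 0], [0, 0, 0, 0], [0, 0, 0, 0], [0, 0, 0, 0], [0, 0, 0, 0], [0, 0, 0, 0], [0, 0, 0, 0], [0, 0, 0, 0], [0, 0, 0, 0], [0, 0, 0, 0]]]' --jaw 255

```text
t: 3.32
tcp_pos: [518.9, -16.9, 79.3]
tcp_rot: [2.992, 0.955, 0.003]
force: [-1.2, 0.9, 7.5]
opening: 50.9
finger_force: 63.4
```

```bash
python3 - <<'E'
from h import *
s=r.state();R=cv2.Rodrigues(s['tcp_rot'])[0];print(s['t'],s['tcp_pos'],np.degrees(np.arctan2(R[1,1],R[0,1])),R[:,2],s['force'],s['opening'],s['finger_force'])
E
```

```text
3.3167 [518.94418431 -16.93318253  79.3327243 ] -54.60247657051987 [ 1.84146525e-03  1.00478791e-04 -9.99998299e-01] [-1.18230066  0.91767431  7.51323667] 50.856177028953326 63.41794352978468
```

Call:
servo_tool --rows '[[[0, 0, 40, 0], [0, 0, 80, 0], [0, 0, 120, 0], [-40, -200, 130, -0.384], [-40, -200, 130, -0.384], [-40, -200, 130, -0.384], [-40, -200, 130, -0.384], [-40, -200, 130, -0.384], [-40, -200, 130, -0.384], [-40, -200, 130, -0.384], [-40, -200, 130, -0.384], [-40, -200, 130, -0.384], [-40, -200, 130, -0.384], [-40, -200, 130, -0.384]]]'

```text
t: 4.48
tcp_pos: [478.9, -215.5, 207.8]
tcp_rot: [-3.119, -0.371, 0.0]
force: [0.0, 0.1, -5.7]
opening: 50.9
finger_force: 66.7
```

```bash
python3 - <<'E'
from h import *
d=snap('wrist','wrist2');d['fish']=True
s=r.state();R=cv2.Rodrigues(s['tcp_rot'])[0];print(s['t'],s['tcp_pos'],np.degrees(np.arctan2(R[1,1],R[0,1])),R[:,2],s['force'],s['opening'])
p=proj(d,[566,-253,40]);print(p)
x0,y0=int(p[0])-80,max(0,int(p[1])-70);print(x0,y0)
a=d['img'][:,:,::-1]
c=cv2.resize(a[y0:y0+140,x0:x0+160],None,fx=4,fy=4,interpolation=cv2.INTER_CUBIC);cv2.imwrite('pics/c3.png',c)
E
```

```text
4.5333 [ 478.80254495 -215.8183231   207.85179054] -76.4761681195919 [-1.79120688e-04  4.33571836e-04 -9.99999890e-01] [ 0.86919141 -0.31608331 -4.92397661] 51.21721249020632
[389.99747381 112.11729039]
309 42
```

View pics/c3.png

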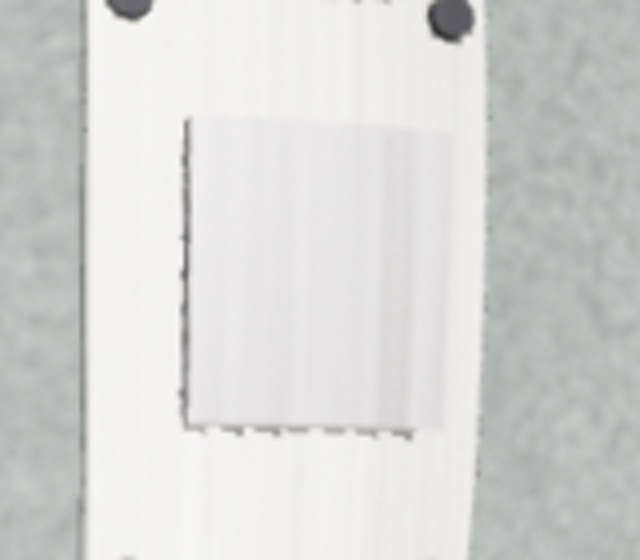

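The stage top corners in the crop are (190,117), (453,131), (442,431) and (188,425).

```bash
python3 - <<'E'
from h import *
d=load('wrist2')
q=np.array([atz(d,((p[0]+.5)/4-.5+309,(p[1]+.5)/4-.5+42),40)[:2] for p in [(190,117),(453,131),(442,431),(188,425)]]);c=q.mean(0)
u=q[0]-q[3]+q[1]-q[2];yaw=np.degrees(np.arctan2(u[1],u[0]));print(c,yaw,[np.linalg.norm(q[i]-q[i-1]).round(1) for i in range(4)])
v=q[0]-q[1]+q[3]-q[2];print(np.degrees(np.arctan2(v[1],v[0]))-90)
q=np.array([atz(d,((p[0]+.5)/4-.5+309,(p[1]+.5)/4-.5+42),12)[:2] for p in [(87,100),(487,100),(487,230),(475,480),(84,480)]]);print(q)
print(np.degrees(np.arctan2(*(q[0]-q[4])[::-1])),np.degrees(np.arctan2(*(q[1]-q[3])[::-1])))
E
```

```text
[ 567.2670949  -252.10874371] 13.474628538773334 [np.float64(60.0), np.float64(52.5), np.float64(60.4), np.float64(51.8)]
14.032622304135188
[[ 592.7032368  -200.13666671]
 [ 618.77680686 -285.03281267]
 [ 590.06378548 -292.26723919]
 [ 534.93659424 -305.40924442]
 [ 512.45724438 -219.19218079]]
13.3582522146016 13.660251802618454
```

Call:
servo_tool --rows '[[[89, -35, 0, 0], [89, -35, 0, 0], [89, -35, -25, 0], [89, -35, -50, 0], [89, -35, -70, 0], [89, -35, -80, 0], [89, -35, -84, 0], [89, -35, -84, 0], [89, -35, -84, 0], [89, -35, -84, 0], [89, -35, -84, 0], [89, -35, -84, 0]]]'

```text
t: 5.53
tcp_pos: [568.0, -252.3, 125.0]
tcp_rot: [3.119, 0.366, 0.003]
force: [0.7, 0.6, -5.1]
opening: 51.0
finger_force: 66.6
```

Call:
servo_tool --rows '[[[0, 0, -2, 0], [0, 0, -4, 0], [0, 0, -4.5, 0], [0, 0, -4.5, 0]]]'

```text
t: 5.87
tcp_pos: [567.5, -252.1, 119.5]
tcp_rot: [3.12, 0.366, -0.0]
force: [-0.9, -0.6, -2.8]
opening: 50.8
finger_force: 67.1
```

```bash
python3 - <<'E'
from h import *
s=r.state();R=cv2.Rodrigues(s['tcp_rot'])[0];print(s['t'],s['tcp_pos'],np.degrees(np.arctan2(R[1,1],R[0,1])),R[:,2],s['force'],s['opening'])
E
```

```text
5.8667 [ 567.47060432 -252.05502641  119.48429188] -76.60592106143265 [-3.12999206e-05 -7.45885735e-05 -9.99999997e-01] [-0.86109338 -0.56812724 -2.82721491] 50.84672577504229
```

Call:
servo_tool --rows '[[[0, 0, -0.5, 0], [0, 0, -0.5, 0]]]'

```text
t: 6.03
tcp_pos: [567.5, -252.1, 119.4]
tcp_rot: [3.12, 0.366, 0.0]
force: [-2.4, 0.8, 1.3]
opening: 51.0
finger_force: 67.6
```

Call:
servo_tool --rows '[[[0, 0, 0, 0], [0, 0, 0, 0], [0, 0, 0, 0], [0, 0, 0, 0], [0, 0, 0, 0], [0, 0, 0, 0], [0, 0, 0, 0], [0, 0, 0, 0]]]' --jaw 0

```text
t: 6.7
tcp_pos: [567.6, -252.0, 118.9]
tcp_rot: [3.12, 0.366, 0.0]
force: [0.7, -0.4, 0.2]
opening: 85.4
finger_force: 0.0
```

Call:
servo_tool --rows '[[[0, 0, 30, 0], [0, 0, 70, 0], [-20, 10, 110, 0], [-60, 20, 120, 0], [-90, 30, 120, 0], [-90, 30, 120, 0], [-90, 30, 120, 0], [-90, 30, 120, 0]]]'

```text
t: 7.37
tcp_pos: [478.2, -222.2, 239.2]
tcp_rot: [3.119, 0.366, 0.002]
force: [0.5, -0.3, 0.3]
opening: 85.6
finger_force: 0.0
```

```bash
python3 - <<'E'
from h import *
d=snap('wrist','wrist3');d['fish']=True
s=r.state();print(s['t'],s['tcp_pos'],s['force'],s['opening'])
p=proj(d,[567,-252,60]);print(p)
x0,y0=int(p[0])-80,max(0,int(p[1])-70);print(x0,y0)
a=d['img'][:,:,::-1]
c=cv2.resize(a[y0:y0+140,x0:x0+160],None,fx=4,fy=4,interpolation=cv2.INTER_CUBIC);cv2.imwrite('pics/c4.png',c)
E
```

```text
7.4167 [ 478.85494724 -222.3567966   239.06815969] [ 0.3083706   0.75286873 -0.10149476] 85.41425904189163
[377.64969028 107.70047993]
297 37
```

View pics/c4.png

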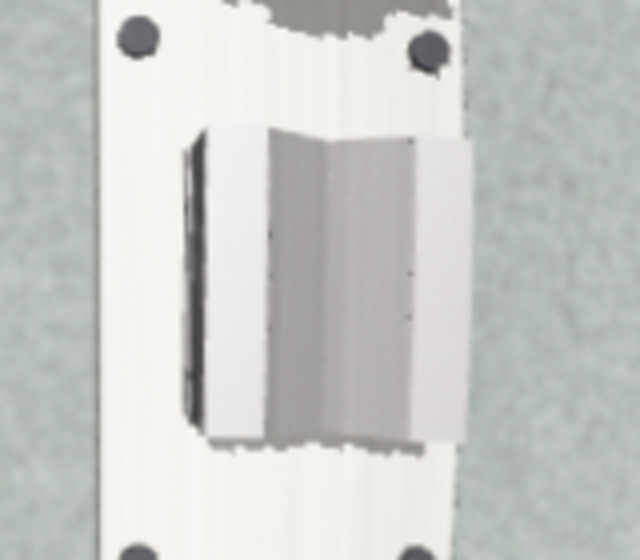

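The block sits flush on the stage, with top corners at (207,128), (473,139), (467,442) and (207,437). Next is the barrel.

Call:
servo_tool --rows '[[[53, 480, 0, 0.288], [53, 480, 0, 0.288], [53, 480, 0, 0.288], [53, 480, 0, 0.288], [53, 480, 0, 0.288], [53, 480, 0, 0.288], [53, 480, 0, 0.288], [53, 480, 0, 0.288], [53, 480, 0, 0.288], [53, 480, 0, 0.288], [53, 480, 0, 0.288], [53, 480, 0, 0.288], [53, 480, 0, 0.288], [53, 480, 0, 0.288], [53, 480, 0, 0.288], [53, 480, 0, 0.288], [53, 480, 0, 0.288]]]'

```text
t: 8.83
tcp_pos: [531.1, 256.1, 238.8]
tcp_rot: [3.035, 0.806, -0.0]
force: [-0.0, -1.3, -0.4]
opening: 85.5
finger_force: 0.0
```

```bash
python3 - <<'E'
from h import *
d=load('wrist3')
q=np.array([atz(d,((p[0]+.5)/4-.5+297,(p[1]+.5)/4-.5+37),74)[:2] for p in [(207,128),(473,139),(467,442),(207,437)]]);c=q.mean(0)
u=q[0]-q[3]+q[1]-q[2];print('block',c,np.degrees(np.arctan2(u[1],u[0])),[np.linalg.norm(q[i]-q[i-1]).round(1) for i in range(4)])
d=snap('wrist','wrist4');d['fish']=True
s=r.state();R=cv2.Rodrigues(s['tcp_rot'])[0];print(s['t'],s['tcp_pos'],np.degrees(np.arctan2(R[1,1],R[0,1])))
p=proj(d,[534.6,260.3,27]);print(p)
x0,y0=int(p[0])-80,max(0,int(p[1])-70);print(x0,y0)
a=d['img'][:,:,::-1]
c=cv2.resize(a[y0:y0+140,x0:x0+160],None,fx=4,fy=4,interpolation=cv2.INTER_CUBIC);cv2.imwrite('pics/c5.png',c)
E
```

```text
block [ 566.93258974 -252.91349128] 13.826580226221806 [np.float64(59.4), np.float64(52.1), np.float64(60.1), np.float64(51.9)]
8.8833 [530.97005753 256.32911925 238.91328618] -60.24410913669118
[313.92821985 186.77167015]
233 116
```

View pics/c5.png

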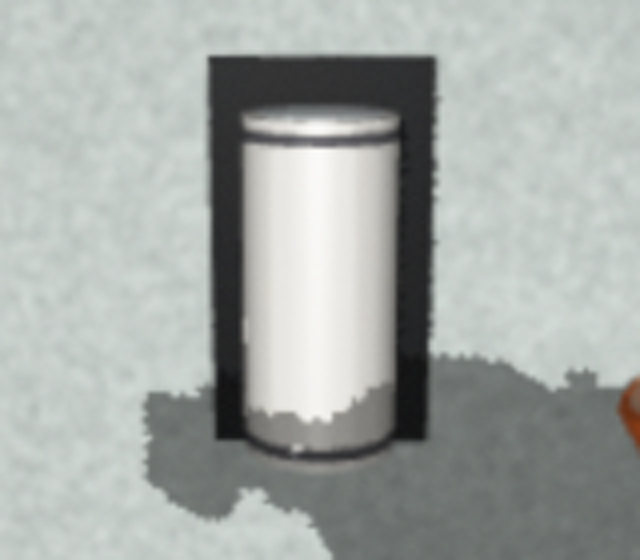

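The barrel sides run at columns 243–399 (top) and 246–396 (bottom), with its ends near rows 117 and 443. The cradle corners are (209,57), (435,57), (427,439) and (217,439).

```bash
python3 - <<'E'
from h import *
d=load('wrist4');g=lambda p,z:atz(d,((p[0]+.5)/4-.5+233,(p[1]+.5)/4-.5+116),z)[:2]
q=np.array([g(p,4) for p in [(209,57),(435,57),(427,439),(217,439)]]);u=q[0]-q[3]+q[1]-q[2]
print('cradle',q.mean(0),np.degrees(np.arctan2(u[1],u[0])),[np.linalg.norm(q[i]-q[i-1]).round(1) for i in range(4)])
a=g((321,117),27);b=g((321,443),27);print('axis',a,b,(a+b)/2,np.linalg.norm(a-b),np.degrees(np.arctan2(*(a-b)[::-1])))
def sil(c,yaw,L=80):
    u=np.array([np.cos(yaw),np.sin(yaw),0]);v=np.array([-u[1],u[0],0]);P=[]
    for e in(-1,1):
        for t in np.linspace(0,2*np.pi,73):
            P.append((proj(d,np.array([*c,27])+e*L/2*u+18*(np.cos(t)*v+[0,0,np.sin(t)]))-[233,116]+.5)*4-.5)
    P=np.array(P);f=P[73:];n=P[:73]
    print(c,'near: maxrow',n[:,1].max(),'cols',n[:,0].min(),n[:,0].max(),'far: minrow',f[:,1].min(),f[:,1].max(),'cols',f[:,0].min(),f[:,0].max())
for c in [(a+b)/2,q.mean(0)]:sil(c,np.arctan2(*(a-b)[::-1]))
E
```

```text
cradle [536.16242231 262.34830533] 29.601588023726332 [np.float64(99.6), np.float64(55.4), np.float64(99.5), np.float64(55.5)]
axis [568.37200989 280.62836913] [499.58782292 241.58730864] [533.97991641 261.10783888] 79.09152155100128 29.578712396904983
[533.97991641 261.10783888] near: maxrow 472.68409155433153 cols 247.2433793354876 394.7201654178634 far: minrow 107.63203056673376 123.42105865279461 cols 241.955810562117 400.0083671982193
[536.16242231 262.34830533] near: maxrow 462.58582952647635 cols 247.02187685828835 394.9090736172848 far: minrow 97.36826132179863 111.78805893419417 cols 241.84850282441835 400.1274040223843
```

Call:
servo_tool --rows '[[[4, 3.5, -40, 0], [4, 3.5, -80, 0], [4, 3.5, -110, 0], [4, 3.5, -135, 0], [4, 3.5, -148, 0], [4, 3.5, -148, 0], [4, 3.5, -148, 0], [4, 3.5, -148, 0], [4, 3.5, -148, 0]]]'

```text
t: 9.63
tcp_pos: [535.7, 261.9, 92.8]
tcp_rot: [-3.035, -0.81, -0.005]
force: [0.6, -0.3, -0.2]
opening: 85.2
finger_force: 0.0
```

Call:
servo_tool --rows '[[[0, 0, 0, 0], [0, 0, 0, 0], [0, 0, 0, 0], [0, 0, 0, 0], [0, 0, 0, 0], [0, 0, 0, 0], [0, 0, 0, 0], [0, 0, 0, 0], [0, 0, 0, 0], [0, 0, 0, 0], [0, 0, 0, 0]]]' --jaw 255

```text
t: 10.55
tcp_pos: [534.5, 262.1, 91.6]
tcp_rot: [-3.034, -0.811, -0.001]
force: [-1.0, -0.4, 5.0]
opening: 33.9
finger_force: 59.1
```

Call:
servo_tool --rows '[[[0, 0, 20, 0], [0, 0, 60, 0], [0, 0, 90, 0], [0, 0, 90, 0], [0, 0, 90, 0], [0, 0, 90, 0]]]'

```text
t: 11.05
tcp_pos: [533.8, 261.1, 180.2]
tcp_rot: [3.035, 0.81, -0.003]
force: [-0.8, -0.1, -1.7]
opening: 33.9
finger_force: 60.5
```

```bash
python3 - <<'E'
from h import *
d=snap('wrist','wrist5')
s=r.state();R=cv2.Rodrigues(s['tcp_rot'])[0];print(s['t'],s['tcp_pos'],np.degrees(np.arctan2(R[1,1],R[0,1])),s['force'],s['opening'])
c=cv2.resize(d['img'][170:350,200:440,::-1],None,fx=3,fy=3,interpolation=cv2.INTER_CUBIC);cv2.imwrite('pics/c6.png',c)
E
```

```text
11.1 [533.45790443 260.95831372 179.55510858] -60.091736103651016 [-0.36631675  0.6944449  -1.77294314] 34.15881329477462
```

View pics/c6.png

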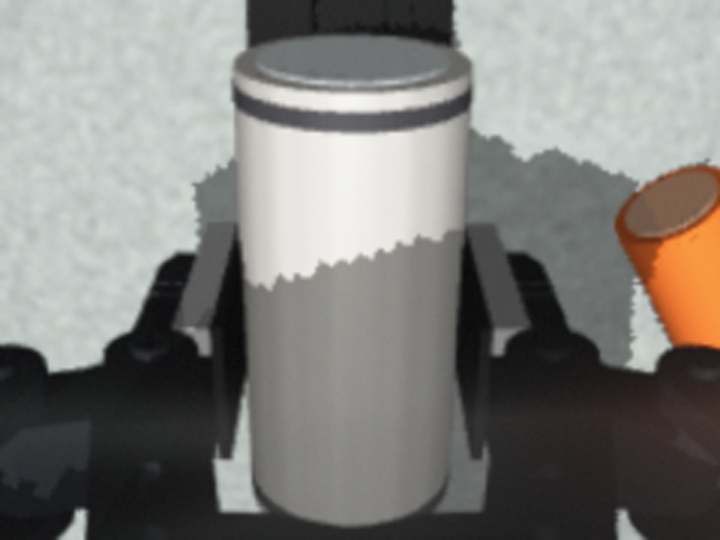

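The barrel is held squarely between the pads (columns 235–470) and clear of the cradle. I carry it over the groove.

Call:
servo_tool --rows '[[[32.5, -514, 20, -0.283], [32.5, -514, 20, -0.283], [32.5, -514, 20, -0.283], [32.5, -514, 20, -0.283], [32.5, -514, 20, -0.283], [32.5, -514, 20, -0.283], [32.5, -514, 20, -0.283], [32.5, -514, 20, -0.283], [32.5, -514, 20, -0.283], [32.5, -514, 20, -0.283], [32.5, -514, 20, -0.283], [32.5, -514, 20, -0.283], [32.5, -514, 20, -0.283], [32.5, -514, 20, -0.283], [32.5, -514, 20, -0.283], [32.5, -514, 20, -0.283], [32.5, -514, 20, -0.283], [32.5, -514, 20, -0.283], [32.5, -514, 20, -0.283], [32.5, -514, 20, -0.283]]]'

```text
t: 12.77
tcp_pos: [567.2, -251.6, 200.9]
tcp_rot: [-3.119, -0.376, 0.0]
force: [-0.3, 0.2, -1.3]
opening: 34.1
finger_force: 60.6
```

Call:
servo_tool --rows '[[[0, 0, -20, 0], [0, 0, -35, 0], [0, 0, -42, 0], [0, 0, -46, 0], [0, 0, -46, 0], [0, 0, -46, 0], [0, 0, -46, 0]]]'

```text
t: 13.35
tcp_pos: [567.6, -252.7, 155.8]
tcp_rot: [3.118, 0.374, 0.002]
force: [1.0, 0.9, -1.6]
opening: 33.8
finger_force: 60.6
```

```bash
python3 - <<'E'
from h import *
s=r.state();R=cv2.Rodrigues(s['tcp_rot'])[0];print(s['t'],s['tcp_pos'],np.degrees(np.arctan2(R[1,1],R[0,1])),s['force'],s['opening'])
E
```

```text
13.35 [ 567.56927976 -252.71507593  155.76608559] -76.31603586225644 [ 0.98555732  0.87464438 -1.55972566] 33.78905310807001
```

Call:
servo_tool --rows '[[[0, 0, -2, 0], [0, 0, -4, 0], [0, 0, -5, 0], [0, 0, -5, 0], [0, 0, -5, 0]]]'

```text
t: 13.77
tcp_pos: [567.1, -252.3, 150.1]
tcp_rot: [-3.119, -0.375, -0.0]
force: [-0.2, 1.1, -0.6]
opening: 33.7
finger_force: 60.9
```

Call:
servo_tool --rows '[[[0, 0, -0.5, 0], [0, 0, -1, 0], [0, 0, -1, 0]]]'

```text
t: 14.02
tcp_pos: [567.1, -252.4, 149.1]
tcp_rot: [3.119, 0.374, 0.0]
force: [-2.1, 1.1, 2.1]
opening: 33.7
finger_force: 60.9
```

Contact. I release the barrel, rise, and close the fingers above it.

Call:
servo_tool --rows '[[[0, 0, 0, 0], [0, 0, 0, 0], [0, 0, 0, 0], [0, 0, 0, 0], [0, 0, 0, 0], [0, 0, 0, 0], [0, 0, 0, 0], [0, 0, 0, 0]]]' --jaw 0

```text
t: 14.68
tcp_pos: [567.0, -252.5, 148.9]
tcp_rot: [3.119, 0.374, 0.0]
force: [0.3, 0.5, -0.1]
opening: 85.5
finger_force: 0.0
```

Call:
servo_tool --rows '[[[0, 0, 20, 0], [0, 0, 50, 0], [-20, 0, 80, 0], [-60, 10, 90, 0], [-90, 20, 90, 0], [-90, 20, 90, 0], [-90, 20, 90, 0], [-90, 20, 90, 0], [-90, 20, 90, 0]]]'

```text
t: 15.43
tcp_pos: [478.6, -232.8, 239.0]
tcp_rot: [3.118, 0.375, 0.003]
force: [1.3, 0.6, 0.3]
opening: 85.2
finger_force: 0.0
```

```bash
python3 - <<'E'
from h import *
d=snap('wrist','wrist6');d['fish']=True
s=r.state();R=cv2.Rodrigues(s['tcp_rot'])[0];print(s['t'],s['tcp_pos'],np.degrees(np.arctan2(R[1,1],R[0,1])),s['force'],s['opening'])
p=proj(d,[567,-252,80]);x0,y0=int(p[0])-80,max(0,int(p[1])-70);print(x0,y0)
c=cv2.resize(d['img'][y0:y0+140,x0:x0+160,::-1],None,fx=4,fy=4,interpolation=cv2.INTER_CUBIC)
# predicted outline of a barrel seated at block centre
u=np.array([np.cos(.239),np.sin(.239),0]);v=np.array([-u[1],u[0],0])
for e in(-1,1):
    P=[(proj(d,np.array([567,-252.6,85])+e*40*u+18*(np.cos(t)*v+[0,0,np.sin(t)]))-[x0,y0]+.5)*4-.5 for t in np.linspace(0,2*np.pi,60)]
    cv2.polylines(c,[np.int32(P)],True,(0,0,255),1)
cv2.imwrite('pics/c7.png',c)
E
```

```text
15.4833 [ 478.47347762 -232.77734198  238.80509604] -76.29778286144683 [-0.06493813  0.65116727  0.08501837] 85.6482376584493
289 34
```

View pics/c7.png

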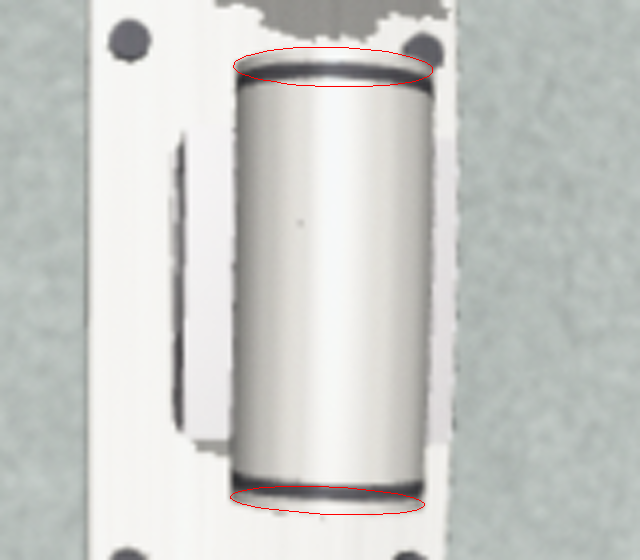

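The barrel sits seated and centred, and its outline coincides with the prediction. I close the fingers and push from above.

Call:
servo_tool --rows '[[[0, 0, 0, 0], [90, -20, 0, 0], [90, -20, 0, 0], [90, -20, 0, 0], [90, -20, -20, 0], [90, -20, -49, 0], [90, -20, -49, 0], [90, -20, -49, 0], [90, -20, -49, 0], [90, -20, -49, 0], [90, -20, -49, 0], [90, -20, -49, 0]]]' --jaw 255

```text
t: 16.48
tcp_pos: [567.5, -252.8, 191.2]
tcp_rot: [3.118, 0.374, 0.003]
force: [0.3, -1.4, -0.2]
opening: 0.3
finger_force: 0.0
```

Call:
servo_tool --rows '[[[0, 0, -4, 0], [0, 0, -8, 0], [0, 0, -12, 0], [0, 0, -12, 0], [0, 0, -12, 0], [0, 0, -12, 0]]]'

```text
t: 16.98
tcp_pos: [567.0, -252.5, 177.8]
tcp_rot: [-3.119, -0.374, 0.0]
force: [-0.1, -0.6, -0.6]
opening: 0.1
finger_force: 0.0
```

Call:
servo_tool --rows '[[[0, 0, -0.5, 0], [0, 0, -1, 0], [0, 0, -1.5, 0], [0, 0, -2, 0], [0, 0, -2, 0], [0, 0, -2, 0]]]'

```text
t: 17.48
tcp_pos: [567.0, -252.5, 175.9]
tcp_rot: [3.119, 0.374, 0.0]
force: [-0.2, -0.3, -0.1]
opening: 0.1
finger_force: 0.0
```

Call:
servo_tool --rows '[[[0, 0, -0.5, 0], [0, 0, -1, 0], [0, 0, -1.5, 0], [0, 0, -2, 0], [0, 0, -2.5, 0], [0, 0, -2.5, 0], [0, 0, -2.5, 0], [0, 0, -2.5, 0]]]'

```text
t: 18.15
tcp_pos: [567.1, -252.6, 173.5]
tcp_rot: [3.119, 0.374, 0.0]
force: [-1.5, -0.2, 3.7]
opening: 0.2
finger_force: 1.5
```

Call:
servo_tool --rows '[[[0, 0, -0.5, 0], [0, 0, -1, 0], [0, 0, -1.5, 0], [0, 0, -2, 0], [0, 0, -2, 0], [0, 0, -2, 0], [0, 0, -2, 0]]]'

```text
t: 18.73
tcp_pos: [567.1, -252.6, 171.5]
tcp_rot: [3.119, 0.374, 0.0]
force: [0.0, 1.1, 4.9]
opening: 0.1
finger_force: 2.3
```

Call:
servo_tool --rows '[[[0, 0, -0.5, 0], [0, 0, -1, 0], [0, 0, -1.3, 0], [0, 0, -1.3, 0], [0, 0, -1.3, 0], [0, 0, -1.3, 0], [0, 0, -1.3, 0], [0, 0, -1.3, 0]]]'

```text
t: 19.4
tcp_pos: [567.1, -252.6, 170.3]
tcp_rot: [3.119, 0.374, 0.0]
force: [-0.9, 0.2, 4.6]
opening: -0.1
finger_force: 2.8
```

```bash
python3 - <<'E'
from h import *
d=snap('side','side1')
for i in range(3): r.get_image('side')
s=r.state();print(s['t'],s['tcp_pos'],s['force'],s['finger_force'])
c=cv2.resize(d['img'][190:290,290:410,::-1],None,fx=5,fy=5,interpolation=cv2.INTER_CUBIC)
cv2.imwrite('pics/c8.png',c)
E
```

```text
19.6 [ 567.09066264 -252.54224371  170.286385  ] [-0.72012577  0.41558341  5.70316666] 2.78560146689415
```

View pics/c8.png

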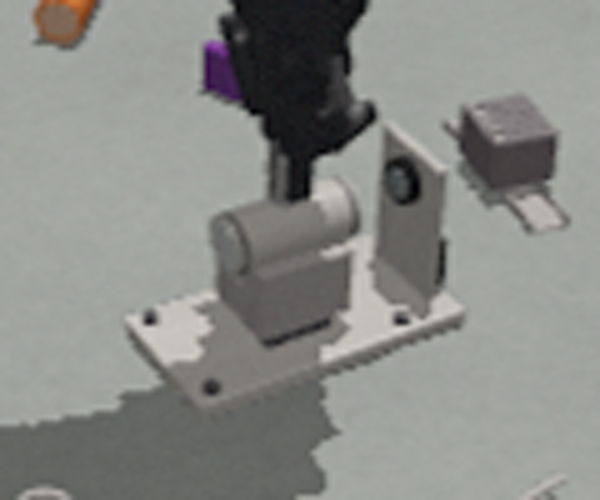

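The fingers press on the barrel at its middle, with the block square on the stage. The force is about 5.5 N and the stage has sunk about 5 mm.

```bash
python3 -c "
from plant import r
print(r.finish_job())"
```

```text
the job is handed in; nothing more can be done
None
```

I handed the job in at about 19.6 s, and no verdict came back: the V-block is flush on the stage and let go, and the barrel is seated midway in the groove and pressed from above with about 5.5 N, sinking the stage an estimated 5 mm.

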